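# Turn a clay tile over in its hinged holder

### The arm

A 7-joint arm with a two-finger parallel gripper is mounted at the origin on the work surface. World frame = base frame: x ahead of the robot, y to its left, z up, the work surface at z = 0. Lengths are in mm, angles in degrees, forces in N, time in s.
With the tool pointing down it reaches from about 400 to 850 mm from the base axis. Payload 10.4 kg.
Tool frame: the origin (TCP) lies midway between the tips of the shut fingers; the grasp point (between the pads) lies 19 mm behind it (grip_point_offset is the distance from the TCP to the grasp point, in mm); y points along the fingers, z is the direction in which the jaws open and shut, and the axes are right-handed (so a half turn about y gives the same grasp; the last joint's range is limited). The gripper opens to 87 mm and grips with 3 to 60 N. Pads are 19 mm wide; open, the fingers measure 117 mm over their backs; the gripper's body (75 mm by 190 mm) begins 51 mm behind the grasp point.
Start: joints at [-75.149, 19.034, -3.707, 83.658, 1.238, 77.344, -5.071], TCP at [173.789, 600.374, 222.576] pointing down, gripper open.
Joint ranges: [-148.97, 148.97], [-28.65, 121.19], [-84.17, 76.75], [9.2, 138.47], [-72.65, 252.65], [3.7, 117.97], [-149.18, 149.18]. Speed limits (degrees/s): [127.2, 127.2, 159.86, 159.86, 180, 180, 180].

### API

Orientations are given as [roll, pitch, yaw] about the fixed x, y, z axes, in that order (R = Rz(yaw) Ry(pitch) Rx(roll)).
In Python, from bench import * gives the robot as it stands.
- The arm moves only by the tool arm_command, never from a script. Its argument "moves" is a list of rows, each a list of 4 numbers: the shift along the tool's x, y, z in mm, then the turn about the tool's y in rad. A call has 1 to 5 rows; each row shifts and turns the commanded pose from where the row before left it, along the tool's axes as they then stand; what a row does not reach is not made up. A row lasts 1/10 s, in which the tool goes at most 50 mm and 8.59 degrees, less where a joint would pass 70% of its speed; a pose out of reach is approached as far as the arm can. A call with a gripper value outside its range is refused whole. "gripper" is the finger opening in mm, from 0 to 87, set as the call begins (left out, the last holds). The fingers move at their own pace and stop on an object; "force" is the grip in N (left out, the last holds). Time passes only in rows, so rows that do not move let the fingers close. It gives the time, the measured TCP pose, the force and the opening at its end, in the units of the state.
- sense(): the state, without advancing time (a new reading comes with each control period).
- snapshot(name): name is "scene" or "top" or "wrist"; returns (picture, depth): 400x640x3 uint8, red, green, blue; 400x640 float32, mm along the optical axis (not along the pixel's ray), 0 where there is no reading.
- camera_info(name): a dict with "camera_matrix" (3x3 intrinsics, pixels), "position" and "attitude" of the camera in the world. Camera axes: x right, y down, z forward; pixel columns grow to the right and rows downward; lengths in mm; the calibration is good to about 2 mm. A picture is of the moment at which its call begins: read the wrist's pose just before it. camera_info takes no time and is no camera call; for the wrist camera it gives the pose at the moment of the call.
- job_done(): hands the job in, once; it reports no verdict.
The state is a dict: "time_s": time; "joint_positions": joint angles; "joint_vel": joint speeds; "joint_torque": joint torques, N m; "tcp_pos": TCP position; "orientation": TCP orientation; "force": force on the tool from outside, world axes, zero at the start; "torque": the same for the moment, N m; "opening": finger opening in mm.
Only numpy, scipy, OpenCV 4.12 (cv2) and the standard library are available. Lean on these libraries where they do the work, as an engineer would, in place of code of your own. Each camera call takes 0.05 s, during which the arm holds its last target. There are 200 camera calls.

### The job

One of the two wooden turning holders on the stall table has a clay tile lying in it. Shut that holder's lid fully on the tile, then swing the whole closed holder over on its hinge so that it lies flat on the other side with the tile still shut inside, its plain back facing up ready for the price label. Let go of it when it is done.

Things in the scene. Friction and masses are not known exactly. Their poses are not given: they have to be found in the camera images.
- stand: Fixed wooden stand of the holder with the tile in it: board 150 x 170 x 12 mm, two uprights 58 mm high. Origin under the board's centre, on the table; hinge line 45 mm above it, parallel to its x; z up. Holder starts on the +y side of the hinge and ends on the -y side. A like holder, empty and rigid, lid stuck open, is a bystander; they may swap sides.
- tray: Holder's brown lower half: 112 (x) x 84 x 18 mm, y 6 to 90, z -18 to 0; 70 mm square pocket at (0, 48), 13 deep, window in its floor. Origin mid hinge line; x along it, z up at start. Turns about +x, stops at 0 and pi (level, hinge and knob 45 mm over the table). 26 mm ball knob centred at (42, 124, 0) on a 10 mm stem. Stiff hinge, 0.3 N m: stays where left.
- lid: Holder's pale upper half: frame 112 (x) x 84 x 12 mm, y 6 to 90, z 0 to 12, 46 mm window. Hinged to the tray on the same line; frame equals the tray's when shut (stop). Starts open, turned 1.35 to 1.85 rad about +x from the tray. 26 mm ball knob centred at (-42, 124, 0) on a 10 mm stem, 84 mm beside the tray's when shut. Stiff hinge, 0.3 N m: stays where left.
- tile: Loose square fired clay tile 64 x 64 x 12 mm, 0.07 to 0.14 kg, lying face up in the tray's pocket from the start (3 mm play all round, 1 mm below the shut lid). Origin: centre of its plain back; z points out of its patterned face.
Not all that is in view belongs to the job. Leave any red or white look-alike of the tile alone.

How it is judged (in metres and radians):
On the way:
1. the lid is shut on the tile while the tray still lies on its first side (angle between the z axis of lid and the z axis of tray, either way round below 0.12 rad and angle between tray's own z axis and vertical below 0.17 rad and distance between tile and tray below 0.065 m and z of tile in the frame of tray below -0.008 m), for 0.2 s.
At the end, for the whole second after the job is handed in: The tray lies upside down on the far side of its hinge (within 10 degrees of level), the lid is shut under it (within 7 degrees), the tile is inside the pocket with its plain back up (within 12 degrees), and all is at rest (angle between tray's own z axis and vertical above 2.97 rad and angle between the z axis of lid and the z axis of tray, either way round below 0.12 rad and angle between tile's own z axis and vertical above 2.92 rad and distance between tile and tray below 0.065 m and z of tile in the frame of tray below -0.006 m and linear speed of tile below 0.02 m/s and angular speed of tray below 0.1 rad/s); the robot touches nothing.
It also fails if it takes over 58 s, if anything falls off the work surface, if the arm or the gripper's body presses on something with over 40 N, if the wrist force passes 120 N, or if a joint passes its speed limit or range.

## Working session

There is one attempt and no reset: what is moved stays moved. The work goes in short steps, Python scripts to look and compute and a tool call to move; the robot and the scene stay as the last step left them, time stands still between calls to the robot, and variables do not carry over. Pictures are saved under pics/ and viewed, about 8 in all and at most 12, crops included, and the job is handed in when it is done.

Besides the shell and the picture viewer there is one more tool, called after "Emit:" by a JSON object that holds its "api" and its "payload". arm_command: Moves the arm, as the interface text tells. Its arguments: {"type":"object","properties":{"moves":{"type":"array","items":{"type":"array","items":{"type":"number"}}},"gripper":{"type":"number"},"force":{"type":"number"}},"required":["moves"]}

```bash
mkdir -p pics; ls; cat > h.py <<'E'
from bench import *
import numpy as np, cv2
from scipy.spatial.transform import Rotation as R
def Rm(a):
    a=np.asarray(a,float)
    return a if a.shape==(3,3) else R.from_euler('xyz',a,degrees=True).as_matrix()
def pts(name,depth,ci):
    K=np.array(ci['camera_matrix']);h,w=depth.shape
    u,v=np.meshgrid(np.arange(w),np.arange(h))
    c=np.stack([(u-K[0,2])/K[0,0]*depth,(v-K[1,2])/K[1,1]*depth,depth],-1)
    return c@Rm(ci['attitude']).T+np.array(ci['position'])
E
python3 - <<'E'
from h import *
s=sense();print(s)
for n in('scene','top'):
    ci=camera_info(n);print(ci)
    p,d=snapshot(n);cv2.imwrite(f'pics/{n}0.png',p[:,:,::-1]);np.savez(f'{n}0.npz',p=p,d=d,P=pts(n,d,ci))
E
```

```text
pics
{'time_s': 0.0, 'joint_positions': array([-75.14898028,  19.07340407,  -3.70637501,  83.70735642,
         1.23832217,  77.34463078,  -5.07111463]), 'joint_vel': array([ 0.05355429,  0.03563739,  0.08292629,  0.12494042, -0.01686175,
        0.07936977,  0.05192182]), 'joint_torque': array([-1.39429052e-03, -6.23253465e+01,  2.39313970e-02, -3.89899457e+01,
       -6.14255969e-02,  3.98969161e-02,  1.47245332e-04]), 'tcp_pos': array([173.70734058, 599.95098569, 221.72709272]), 'orientation': array([-9.00853748e+01, -4.98111621e-03, -1.61455673e+01]), 'force': array([ 0.46436738, -0.66575239,  0.33890658]), 'torque': array([ 0.02739406,  0.02909232, -0.01716604]), 'opening': 86.9506973673157}
{'camera_matrix': array([[409.01599209,   0.        , 322.0481715 ],
       [  0.        , 409.01599209, 198.20772007],
       [  0.        ,   0.        ,   1.        ]]), 'position': array([780.62897656, 318.2710399 , 757.77525681]), 'attitude': array([-1.50973889e+02, -5.03966592e-02,  1.28538763e+02])}
{'camera_matrix': array([[473.15753466,   0.        , 317.35925397],
       [  0.        , 473.15753466, 198.214523  ],
       [  0.        ,   0.        ,   1.        ]]), 'position': array([ 336.13325708,   59.00570719, 1111.41421914]), 'attitude': array([-172.17125526,    0.59918   ,  -90.3959532 ])}
```

View pics/scene0.png

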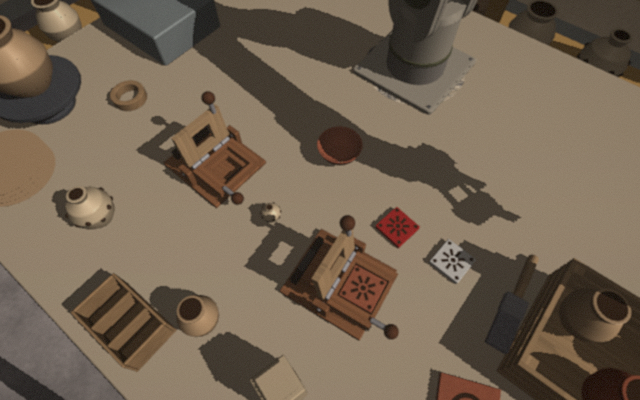

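View pics/top0.png

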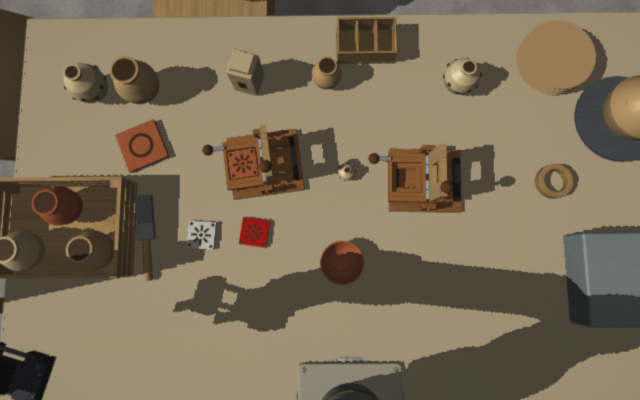

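The tiled holder is at top (263,163) and scene (340,280), with the patterned clay tile at top (243,163). The other holder, at top (425,180), has an empty pocket. The red tile at top (255,232), the white tile (201,234) and the red-brown tile (141,146) are look-alikes lying on the table. I'll enlarge the tiled holder to confirm it, and measure the knobs.

```bash
python3 - <<'E'
from h import *
z=np.load('top0.npz');p=z['p'];P=z['P']
s=np.load('scene0.npz')
a=cv2.resize(p[115:210,190:320],None,fx=5,fy=5,interpolation=cv2.INTER_CUBIC)
b=cv2.resize(s['p'][205:345,275:410],None,fx=3.4,fy=3.4,interpolation=cv2.INTER_CUBIC)
h=max(a.shape[0],b.shape[0]);c=np.zeros((h,a.shape[1]+b.shape[1],3),np.uint8);c[:a.shape[0],:a.shape[1]]=a;c[:b.shape[0],a.shape[1]:]=b
c=cv2.resize(c,(790,int(h*790/c.shape[1])));cv2.imwrite('pics/crop1.png',c[:,:,::-1])
def show(n,P,pt,r=2):
    q=P[pt[1]-r:pt[1]+r+1,pt[0]-r:pt[0]+r+1].reshape(-1,3);print(n,pt,np.median(q,0).round(1))
for n,pt in dict(tknob=(208,150),lknob=(265,166),tile=(243,163)).items(): show('top '+n,P,pt)
for n,pt in dict(tknob=(391,331),lknob=(348,223),tile=(362,287)).items(): show('scene '+n,s['P'],pt)
# knob fits: least-squares sphere r=13 around the depth clusters
from scipy.optimize import least_squares
for nm,(tp,sp) in dict(tknob=((208,150),(391,331)),lknob=((265,166),(348,223))).items():
    for cam,Q,pt in(('top',P,tp),('scene',s['P'],sp)):
        c0=np.median(Q[pt[1]-1:pt[1]+2,pt[0]-1:pt[0]+2].reshape(-1,3),0)
        q=Q[pt[1]-9:pt[1]+10,pt[0]-9:pt[0]+10].reshape(-1,3)
        q=q[np.linalg.norm(q-c0,axis=1)<14]
        r=least_squares(lambda c:np.linalg.norm(q-c,axis=1)-13,c0-[0,0,10],loss='soft_l1');print(nm,cam,len(q),r.x.round(1),r.cost)
# tray/tile top plane orientation
from cv2 import minAreaRect
hsv=cv2.cvtColor(p,cv2.COLOR_RGB2HSV)
print('tile hsv',hsv[163-12:163+13:6,243-12:243+13:6].tolist())
Z=P[...,2];reg=np.zeros(Z.shape,bool);reg[125:205,215:310]=1
m=reg&(abs(Z-43)<6);q=P[m][:,:2].astype(np.float32);print('z43',len(q),minAreaRect(q))
m=reg&(abs(Z-12)<5);q=P[m][:,:2].astype(np.float32);print('board',len(q),minAreaRect(q))
E
```

```text
top tknob (208, 150) [594.9 318.2  56.5]
top lknob (265, 166) [530.4 172.7 178.8]
top tile (243, 163) [566.3 240.1  44. ]
scene tknob (391, 331) [602.3 323.1  57.8]
scene lknob (348, 223) [538.6 178.3 179.5]
scene tile (362, 287) [567.9 240.5  44.3]
tknob top 87 [597.2 322.   44.7] 53.256276525828014
tknob scene 163 [599.6 323.5  45.1] 43.77949145987802
lknob top 108 [532.6 173.3 167.6] 57.17760644466168
lknob scene 170 [534.2 174.4 168. ] 50.23869413772506
tile hsv [[[11, 172, 95], [10, 168, 143], [9, 171, 146], [10, 168, 137], [10, 150, 80]], [[10, 167, 148], [10, 164, 129], [10, 159, 111], [10, 163, 122], [9, 164, 134]], [[9, 164, 149], [11, 153, 95], [14, 131, 64], [10, 162, 101], [10, 168, 140]], [[9, 168, 149], [12, 146, 75], [13, 131, 66], [11, 159, 96], [10, 171, 145]], [[10, 166, 129], [9, 169, 148], [9, 169, 148], [10, 169, 133], [11, 168, 103]]]
z43 1706 ((562.5426025390625, 208.85780334472656), (137.4276885986328, 175.70164489746094), 11.495997428894043)
board 2018 ((567.4469604492188, 188.8395233154297), (161.35821533203125, 180.0481719970703), 7.828448295593262)
```

View pics/crop1.png

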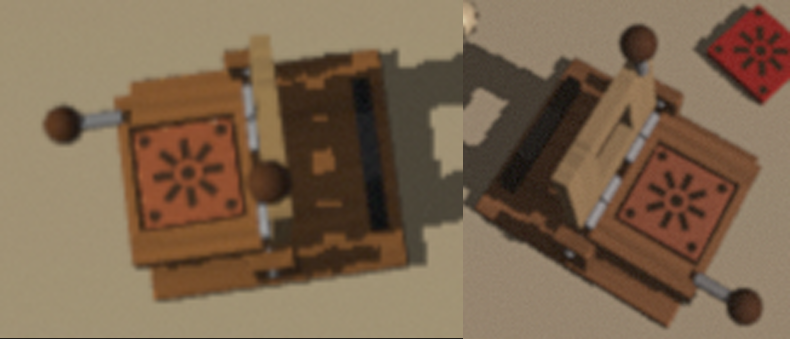

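The crop confirms it: the pale lid stands open and the clay tile with the dark pattern lies in the brown tray. From the knobs and the tile centre, the stand yaw is about 8°, the hinge origin about (574,194,45) and the lid angle about 1.69 rad. Next I turn the jaws parallel to the hinge.

Emit:
{"api": "arm_command", "payload": {"moves": [[0,0,0,0.144],[0,0,0,0.144],[0,0,0,0.144],[0,0,0,0.144],[0,0,0,0.144]], "gripper": 60, "force": 20}}

```text
time_s: 0.6
tcp_pos: [173.7, 600.1, 222.1]
orientation: [-90.0, -0.0, -57.7]
force: [0.3, 0.8, -0.2]
opening: 61.5
```

Emit:
{"api": "arm_command", "payload": {"moves": [[0,-5,0,0.144],[0,-5,0,0.144],[0,-5,0,0.144],[0,-5,0,0],[0,0,0,0]]}}

```text
time_s: 1.1
tcp_pos: [173.8, 600.6, 243.1]
orientation: [-90.0, 0.0, -81.9]
force: [-0.2, 0.3, 0.2]
opening: 59.9
```

```bash
cat >> h.py <<'E'
O=np.array([574.1,194.2,45.]);YAW=8.0
XH=np.array([np.cos(np.radians(YAW)),np.sin(np.radians(YAW)),0]);YH=np.array([-XH[1],XH[0],0]);ZH=np.array([0,0,1.])
def loc(p): d=np.asarray(p)-O; return np.array([d@XH,d@YH,d[2]])
def world(l): return O+l[0]*XH+l[1]*YH+l[2]*ZH
def grasp(s):
    T=Rm(s['orientation']);return np.array(s['tcp_pos'])-19*T[:,1]
def to(l):  # shift (tool axes) taking the grasp point to stand coordinates l (hinge origin)
    s=sense();T=Rm(s['orientation']);return (T.T@(world(l)-grasp(s))).round(1)
E
python3 - <<'E'
from h import *
s=sense();print(s['time_s'],s['tcp_pos'],s['orientation'],s['joint_positions'].round(1),'loc',loc(grasp(s)).round(1))
P=np.concatenate([np.load(f)['P'].reshape(-1,3) for f in('top0.npz','scene0.npz')])
# height along corridor from gripper to knob (excluding arm itself by y<520)
for y in range(200,640,40):
    x=174+(600-y)*360/426
    m=(abs(P[:,1]-y)<20)&(abs(P[:,0]-x)<130)&(P[:,2]<500);print(y,int(x),P[m][:,2].max() if m.any() else None)
m=(abs(P[:,0]-555)<40)&(abs(P[:,1]-35)<40)&(P[:,2]>15);q=P[m];print('vase',q.mean(0),q.min(0),q.max(0))
print('lidknob',loc((533.5,174,168)),to((-42,-14.7,123)))
E
```

```text
1.1 [173.78576206 600.58897418 243.07109289] [-8.99810750e+01  3.89984524e-02 -8.18973328e+01] [-82.1  18.3   5.2  82.3  -1.6  79.4 -68.8] loc [-339.9  458.1  217.1]
200 512 181.59640958461614
240 478 51.559296398600054
280 444 49.07055208519864
320 410 18.343121715693314
360 376 20.268070693677146
400 343 7.734902110932353
440 309 24.097857212658482
480 275 337.6877553042807
520 241 339.86466307904493
560 207 373.8662174312159
600 174 317.3530321327821
vase [550.37313723   8.4615931   31.28394721] [526.56673196  -4.89657749  15.06677918] [571.61491439  23.67735612  46.00105009]
lidknob [-43.01618023 -14.35298709 123.        ] [473.4  93.8 297. ]
```

Emit:
{"api": "arm_command", "payload": {"moves": [[39,0,25,0],[39,0,25,0],[39,0,25,0],[39,0,25,0],[39,0,25,0]]}}

```text
time_s: 1.6
tcp_pos: [325.2, 422.5, 242.3]
orientation: [-90.0, 0.0, -81.9]
force: [0.1, 0.2, -0.1]
opening: 60.3
```

Emit:
{"api": "arm_command", "payload": {"moves": [[39,0,25,0],[39,0,25,0],[39,0,25,0],[39,0,25,0],[39,0,25,0]]}}

```text
time_s: 2.1
tcp_pos: [475.5, 246.5, 242.5]
orientation: [-90.0, 0.0, -81.9]
force: [-0.0, 0.3, 0.4]
opening: 59.9
```

Emit:
{"api": "arm_command", "payload": {"moves": [[39,0,23,0],[39,0,23,0],[0,10,0,0],[0,0,0,0],[0,0,0,0]]}}

```text
time_s: 2.6
tcp_pos: [530.2, 178.2, 232.2]
orientation: [-90.1, 0.0, -82.0]
force: [-0.2, 0.4, 0.4]
opening: 59.9
```

```bash
python3 - <<'E'
from h import *
s=sense();print(s['time_s'],s['joint_positions'].round(1),loc(grasp(s)).round(1),to((-42,-14.5,123)))
ci=camera_info('wrist');p,d=snapshot('wrist');cv2.imwrite('pics/w1.png',p[:,:,::-1]);P=pts('wrist',d,ci);np.savez('w1.npz',p=p,P=P)
print(ci['position'])
L=(P-O)@np.stack([XH,YH,ZH]).T
m=(d>0)&(abs(L[...,0]+42)<25)&(abs(L[...,1]+14)<25)&(L[...,2]>115)&(L[...,2]<150)
print(m.sum(),np.argwhere(m).mean(0) if m.any() else 0)
if m.sum()>20:
    from scipy.optimize import least_squares
    q=P[m];r=least_squares(lambda c:np.linalg.norm(q-c,axis=1)-13,q.mean(0),loss='soft_l1');print(r.x,loc(r.x),r.cost)
E
```

```text
2.6 [-47.3  10.7  27.5  94.4  -5.1  76.2 -10.9] [-45.7  -9.7 206.2] [ 4.8 83.2  3.8]
[521.18452228 242.12764404 394.927172  ]
767 [211.02868318 320.24511082]
[533.82532856 172.04019616 168.43564663] [-42.96676972 -16.33899524 123.43564663] 70.65868698656541
```

View pics/w1.png

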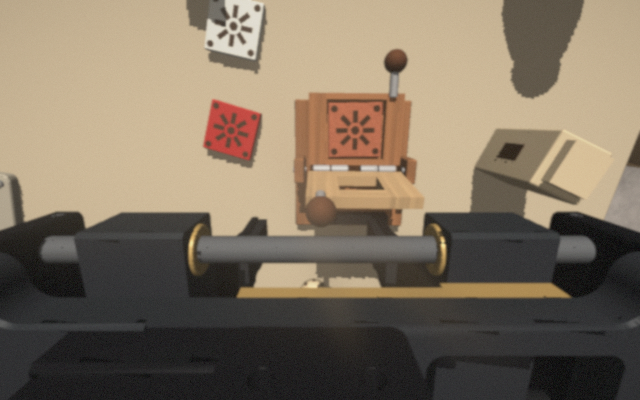

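The wrist view shows the lid knob at (320,210), between the fingers, and the holder lined up with the jaws. I descend and grip it.

Emit:
{"api": "arm_command", "payload": {"moves": [[6,20,3,0],[0,30,0,0],[0,25,0,0],[0,8,0,0],[0,0,0,0]]}}

```text
time_s: 3.15
tcp_pos: [533.9, 172.4, 149.1]
orientation: [-90.1, -0.0, -82.0]
force: [0.2, 0.9, -0.1]
opening: 59.8
```

Emit:
{"api": "arm_command", "payload": {"moves": [[0,0,0,0],[0,0,0,0],[0,0,0,0],[0,0,0,0],[0,0,0,0]], "gripper": 10, "force": 20}}

```text
time_s: 3.65
tcp_pos: [534.9, 171.7, 149.8]
orientation: [-90.0, 0.0, -82.1]
force: [0.5, -0.4, 0.0]
opening: 27.7
```

```bash
cat > arc.py <<'E'
from h import *
import sys
# arc rows from current commanded angle a0 to a1 (rad), step; rows in tool axes (tool x=-Y, y=-Z)
a0,a1,n=float(sys.argv[1]),float(sys.argv[2]),int(sys.argv[3])
s=sense();g=loc(grasp(s));print(s['time_s'],'grasp',g.round(1),'r',np.hypot(g[1],g[2]).round(1),'ang',np.arctan2(g[2],g[1]).round(3),'open',s['opening'],'F',s['force'])
a=np.linspace(a0,a1,n+1);Y=124*np.cos(a);Z=124*np.sin(a)
print([[int(v) for v in r] for r in np.stack([np.diff(-Y.round()),np.diff(-Z.round()),0*Y[1:],0*Y[1:]],1)])
E
python3 arc.py 1.70 0 25
```

```text
3.65 grasp [-42.  -16.8 123.8] r 125.0 ang 1.706 open 27.72323695045797 F [ 0.52774935 -0.42677364  0.04717195]
[[-8, -1, 0, 0], [-9, 0, 0, 0], [-8, 0, 0, 0], [-9, 1, 0, 0], [-8, 2, 0, 0], [-8, 2, 0, 0], [-8, 2, 0, 0], [-8, 4, 0, 0], [-8, 3, 0, 0], [-7, 4, 0, 0], [-7, 5, 0, 0], [-7, 5, 0, 0], [-6, 6, 0, 0], [-6, 6, 0, 0], [-5, 6, 0, 0], [-5, 7, 0, 0], [-5, 7, 0, 0], [-4, 7, 0, 0], [-4, 8, 0, 0], [-3, 8, 0, 0], [-2, 8, 0, 0], [-2, 8, 0, 0], [-2, 8, 0, 0], [-1, 9, 0, 0], [0, 8, 0, 0]]
```

Emit:
{"api": "arm_command", "payload": {"moves": [[-8,-1,0,0],[-9,0,0,0],[-8,0,0,0],[-9,1,0,0],[-8,2,0,0]]}}

```text
time_s: 4.15
tcp_pos: [528.7, 214.4, 147.6]
orientation: [-90.0, 0.0, -82.1]
force: [-2.9, -2.7, 4.1]
opening: 24.8
```

Emit:
{"api": "arm_command", "payload": {"moves": [[-8,2,0,0],[-8,2,0,0],[-8,4,0,0],[-8,3,0,0],[-7,4,0,0]]}}

```text
time_s: 4.65
tcp_pos: [523.6, 252.5, 132.1]
orientation: [-90.0, -0.0, -82.1]
force: [-0.7, -3.9, 1.1]
opening: 24.5
```

```bash
python3 arc.py 1.02 0 15
```

```text
4.65 grasp [-41.9  64.7 106.1] r 124.3 ang 1.023 open 24.49321004326737 F [-0.70406623 -3.86038075  1.1468173 ]
[[-7, 5, 0, 0], [-7, 5, 0, 0], [-6, 6, 0, 0], [-6, 6, 0, 0], [-5, 6, 0, 0], [-5, 7, 0, 0], [-5, 7, 0, 0], [-4, 7, 0, 0], [-4, 8, 0, 0], [-3, 8, 0, 0], [-2, 8, 0, 0], [-2, 8, 0, 0], [-2, 8, 0, 0], [-1, 9, 0, 0], [0, 8, 0, 0]]
```

Moving as planned, with small forces. I continue to the shut position.

Emit:
{"api": "arm_command", "payload": {"moves": [[-7,5,0,0],[-7,5,0,0],[-6,6,0,0],[-6,6,0,0],[-5,6,0,0]]}}

```text
time_s: 5.15
tcp_pos: [519.5, 283.8, 104.3]
orientation: [-90.0, 0.1, -82.1]
force: [-0.4, 0.1, 2.7]
opening: 24.1
```

Emit:
{"api": "arm_command", "payload": {"moves": [[-5,7,0,0],[-5,7,0,0],[-4,7,0,0],[-4,8,0,0],[-3,8,0,0]]}}

```text
time_s: 5.65
tcp_pos: [516.8, 304.0, 67.0]
orientation: [-90.0, 0.0, -82.1]
force: [1.5, 2.5, 2.5]
opening: 24.2
```

Emit:
{"api": "arm_command", "payload": {"moves": [[-2,8,0,0],[-2,8,0,0],[-2,8,0,0],[-1,8,0,0],[0,4,0,0]]}}

```text
time_s: 6.15
tcp_pos: [515.9, 310.3, 30.7]
orientation: [-90.0, -0.0, -82.2]
force: [1.9, 3.3, 2.9]
opening: 24.2
```

```bash
python3 arc.py 0.05 0 1
```

```text
6.15 grasp [-41.5 123.1   4.7] r 123.2 ang 0.038 open 24.231298864896203 F [1.87454653 3.32630126 2.90456267]
[[0, 6, 0, 0]]
```

Emit:
{"api": "arm_command", "payload": {"moves": [[0,2,0,0],[0,2,0,0],[0,1,0,0],[0,0,0,0],[0,0,0,0]]}}

```text
time_s: 6.65
tcp_pos: [515.8, 310.4, 26.3]
orientation: [-90.0, 0.0, -82.2]
force: [4.2, 4.1, -0.6]
opening: 24.3
```

Emit:
{"api": "arm_command", "payload": {"moves": [[0,1,0,0],[0,1,0,0],[0,0,0,0],[0,0,0,0],[0,0,0,0]]}}

```text
time_s: 7.15
tcp_pos: [515.8, 310.3, 24.4]
orientation: [-90.0, 0.0, -82.2]
force: [4.5, 3.8, 0.8]
opening: 24.0
```

```bash
python3 arc.py 0.05 0 1
```

```text
7.15 grasp [-41.6 123.1  -1.6] r 123.1 ang -0.013 open 24.04853365320348 F [4.5479612  3.77976404 0.79138354]
[[0, 6, 0, 0]]
```

Emit:
{"api": "arm_command", "payload": {"moves": [[0,2,0,0],[0,0,0,0],[0,2,0,0],[0,0,0,0],[0,0,0,0]]}}

```text
time_s: 7.65
tcp_pos: [516.0, 310.5, 21.8]
orientation: [-90.0, 0.0, -82.2]
force: [-1.2, 1.2, 16.2]
opening: 24.0
```

```bash
python3 - <<'E'
from h import *
s=sense();print(s['time_s'],loc(grasp(s)).round(1),s['force'].round(1),s['opening'])
ci=camera_info('wrist');p,d=snapshot('wrist');P=pts('wrist',d,ci);L=(P-O)@np.stack([XH,YH,ZH]).T
cv2.imwrite('pics/w2.png',p[:,:,::-1])
t=snapshot('top');sc=snapshot('scene')
a=t[0][110:215,190:320];b=sc[0][205:345,275:430]
c=np.hstack([cv2.resize(a,(400,323)),cv2.resize(b,(358,323))]);cv2.imwrite('pics/c2.png',c[:,:,::-1])
for nm,im in(('top',t),('scene',sc)):
    L=(pts(nm,im[1],camera_info(nm))-O)@np.stack([XH,YH,ZH]).T
    # frame top at border of lid
    m=(im[1]>0)&(abs(abs(L[...,0])-45)<7)&(L[...,1]>12)&(L[...,1]<84)&(abs(L[...,2]-5)<30)
    q=L[m]
    if len(q)>20:
        A=np.c_[q[:,1],np.ones(len(q))];k=np.linalg.lstsq(A,q[:,2],rcond=None)[0];print(nm,len(q),'slope,z0',k,'medz',np.median(q[:,2]))
E
```

```text
7.65 [-41.3 123.2  -4.2] [-1.2  1.2 16.2] 23.97846543154144
top 368 slope,z0 [-3.82891167e-03  1.20541348e+01] medz 11.939676194549634
scene 642 slope,z0 [-4.52453366e-03  1.20830677e+01] medz 11.86555747814441
```

View pics/c2.png

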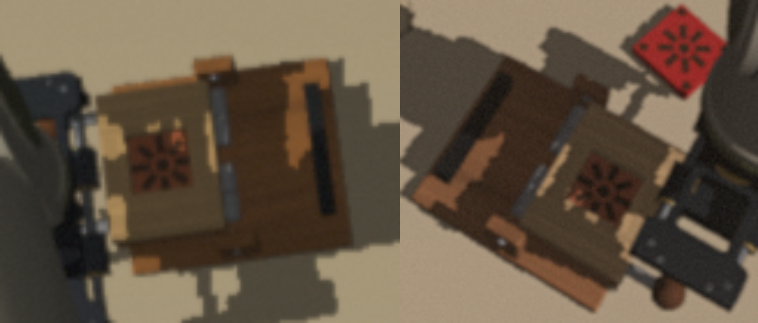

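The lid is shut: its frame top reads 12.0 mm with no slope, the tile shows through the window, and the stop pushes back at 16 N. I release it and go to the tray knob at +84 mm.

Emit:
{"api": "arm_command", "payload": {"moves": [[0,-2,0,0],[0,0,0,0],[0,0,0,0],[0,0,0,0],[0,0,0,0]], "gripper": 60}}

```text
time_s: 8.3
tcp_pos: [515.2, 310.0, 22.1]
orientation: [-90.1, -0.0, -82.2]
force: [-0.5, 0.5, -0.0]
opening: 55.5
```

Emit:
{"api": "arm_command", "payload": {"moves": [[0,-35,0,0],[0,-40,0,0],[0,0,42,0],[0,0,42,0],[0,0,0,0]]}}

```text
time_s: 8.8
tcp_pos: [602.4, 320.6, 96.6]
orientation: [-89.9, -0.1, -82.3]
force: [-1.3, -0.9, -1.0]
opening: 59.9
```

```bash
python3 - <<'E'
from h import *
s=sense();print(s['time_s'],loc(grasp(s)).round(1),s['force'].round(1),s['opening'],to((42,123.5,0)))
ci=camera_info('wrist');p,d=snapshot('wrist');P=pts('wrist',d,ci);L=(P-O)@np.stack([XH,YH,ZH]).T
from scipy.optimize import least_squares
for x in(42,-42):
    m=(d>0)&(abs(L[...,0]-x)<22)&(abs(L[...,1]-124)<18)&(L[...,2]>-14)&(L[...,2]<20)
    q=L[m];print(x,len(q))
    if len(q)>60:
        r=least_squares(lambda c:np.linalg.norm(q-c,axis=1)-13,q.mean(0),loss='soft_l1');print(r.x,r.cost)
E
```

```text
8.8 [ 45.6 121.3  70.6] [-1.3 -0.9 -1. ] 59.91696119882584 [-2.3 70.5 -3.7]
42 926
[ 42.288036  121.9896408   0.5391895] 153.63059761589977
-42 746
[-41.74948641 122.79827327   0.47910157] 100.44803449040803
```

Emit:
{"api": "arm_command", "payload": {"moves": [[-1,25,-3,0],[0,30,0,0],[0,15,0,0],[0,0,0,0],[0,0,0,0]]}}

```text
time_s: 9.35
tcp_pos: [595.8, 322.5, 28.4]
orientation: [-90.0, 0.0, -82.1]
force: [0.4, -0.2, 1.0]
opening: 60.0
```

Emit:
{"api": "arm_command", "payload": {"moves": [[0,0,0,0],[0,0,0,0],[0,0,0,0],[0,0,0,0],[0,0,0,0]], "gripper": 10, "force": 30}}

```text
time_s: 9.85
tcp_pos: [597.4, 322.7, 28.2]
orientation: [-89.8, 0.0, -82.2]
force: [16.6, 3.6, -5.1]
opening: 28.1
```

```bash
python3 arc.py 0 3.1416 45
```

```text
9.85 grasp [ 40.9 124.    2.2] r 124.0 ang 0.018 open 28.050925171114038 F [16.55449587  3.63176947 -5.11575588]
[[0, -9, 0, 0], [1, -8, 0, 0], [2, -9, 0, 0], [2, -8, 0, 0], [2, -8, 0, 0], [4, -8, 0, 0], [4, -8, 0, 0], [4, -8, 0, 0], [5, -7, 0, 0], [5, -7, 0, 0], [6, -6, 0, 0], [6, -6, 0, 0], [7, -6, 0, 0], [7, -5, 0, 0], [7, -4, 0, 0], [8, -4, 0, 0], [8, -4, 0, 0], [8, -3, 0, 0], [8, -2, 0, 0], [8, -2, 0, 0], [9, -1, 0, 0], [9, -1, 0, 0], [8, 0, 0, 0], [9, 1, 0, 0], [9, 1, 0, 0], [8, 2, 0, 0], [8, 2, 0, 0], [8, 3, 0, 0], [8, 4, 0, 0], [8, 4, 0, 0], [7, 4, 0, 0], [7, 5, 0, 0], [7, 6, 0, 0], [6, 6, 0, 0], [6, 6, 0, 0], [5, 7, 0, 0], [5, 7, 0, 0], [4, 8, 0, 0], [4, 8, 0, 0], [4, 8, 0, 0], [2, 8, 0, 0], [2, 8, 0, 0], [2, 9, 0, 0], [1, 8, 0, 0], [0, 9, 0, 0]]
```

Emit:
{"api": "arm_command", "payload": {"moves": [[0,1,1,0],[0,0,0,0],[0,-9,0,0],[1,-8,0,0],[2,-9,0,0]]}}

```text
time_s: 10.35
tcp_pos: [599.3, 320.1, 53.3]
orientation: [-89.7, 0.1, -82.2]
force: [9.6, 3.6, -6.6]
opening: 24.0
```

Emit:
{"api": "arm_command", "payload": {"moves": [[2,-8,0,0],[2,-8,0,0],[4,-8,0,0],[4,-8,0,0],[4,-8,0,0]]}}

```text
time_s: 10.85
tcp_pos: [601.5, 303.9, 93.4]
orientation: [-89.7, 0.0, -82.2]
force: [9.3, 1.8, -6.1]
opening: 23.9
```

```bash
cat > chk.py <<'E'
from h import *
from scipy.optimize import least_squares
s=sense();g=loc(grasp(s));print(s['time_s'],'grasp',g.round(1),'r',np.hypot(g[1],g[2]).round(1),'ang',np.arctan2(g[2],g[1]).round(3),'open',s['opening'].round(1),'F',s['force'].round(1),s['joint_positions'].round(0))
n='scene';p,d=snapshot(n);L=(pts(n,d,camera_info(n))-O)@np.stack([XH,YH,ZH]).T
for lo,hi,nm in((-60,-25,'knob lid'),(25,60,'knob tray')):
    m=(d>0)&(L[...,0]>lo)&(L[...,0]<hi)&(np.hypot(L[...,1],L[...,2])>109)&(np.hypot(L[...,1],L[...,2])<140)&(L[...,2]>-15)
    q=L[m]
    if len(q)>15: print(nm,len(q),q.mean(0).round(1),'ang',np.arctan2(q[:,2],q[:,1]).mean().round(3))
E
python3 chk.py
```

```text
Traceback (most recent call last):
  File "chk.py", line 3, in <module>
    s=sense();g=loc(grasp(s));print(s['time_s'],'grasp',g.round(1),'r',np.hypot(g[1],g[2]).round(1),'ang',np.arctan2(g[2],g[1]).round(3),'open',s['opening'].round(1),'F',s['force'].round(1),s['joint_positions'].round(0))
                                                                                                                                                ^^^^^^^^^^^^^^^^^^
AttributeError: 'float' object has no attribute 'round'
```

Emit:
{"api": "arm_command", "payload": {"moves": [[5,-7,1,0],[5,-7,0,0],[6,-6,0,0],[6,-6,0,0],[7,-6,0,0]]}}

```text
time_s: 11.35
tcp_pos: [605.2, 276.1, 125.0]
orientation: [-89.8, 0.1, -82.1]
force: [5.5, 3.6, -4.1]
opening: 24.5
```

Emit:
{"api": "arm_command", "payload": {"moves": [[7,-5,0,0],[7,-4,0,0],[8,-4,0,0],[8,-4,0,0],[8,-3,0,0]]}}

```text
time_s: 11.85
tcp_pos: [610.1, 239.4, 145.6]
orientation: [-89.8, 0.2, -82.1]
force: [3.0, 6.1, -0.1]
opening: 24.4
```

```bash
sed -i "s/s\['opening'\].round(1)/s['opening']/" chk.py; python3 chk.py; python3 arc.py 1.26 3.1416 27
```

```text
11.85 grasp [ 41.8  39.7 119.6] r 126.0 ang 1.251 open 24.36304471367043 F [ 3.   6.1 -0.1] [-44.  27.  25.  86. -12.  70.  -9.]
11.9 grasp [ 41.9  37.8 120.1] r 125.9 ang 1.266 open 24.062390145866473 F [-0.3996923   3.41035618  4.15907509]
[[8, -2, 0, 0], [9, -2, 0, 0], [8, -1, 0, 0], [9, -1, 0, 0], [9, 0, 0, 0], [8, 1, 0, 0], [9, 1, 0, 0], [8, 2, 0, 0], [9, 2, 0, 0], [8, 3, 0, 0], [8, 4, 0, 0], [7, 4, 0, 0], [8, 4, 0, 0], [7, 5, 0, 0], [6, 6, 0, 0], [6, 6, 0, 0], [6, 6, 0, 0], [5, 7, 0, 0], [5, 7, 0, 0], [5, 8, 0, 0], [3, 8, 0, 0], [4, 8, 0, 0], [2, 8, 0, 0], [2, 8, 0, 0], [2, 9, 0, 0], [1, 8, 0, 0], [0, 9, 0, 0]]
```

Emit:
{"api": "arm_command", "payload": {"moves": [[8,-2,0,0],[9,-2,0,0],[8,-1,0,0],[9,-1,0,0],[9,0,0,0]]}}

```text
time_s: 12.4
tcp_pos: [615.8, 196.9, 152.5]
orientation: [-89.8, 0.2, -82.0]
force: [-2.2, 3.8, 10.6]
opening: 24.1
```

Emit:
{"api": "arm_command", "payload": {"moves": [[8,1,0,0],[9,1,0,0],[8,2,0,0],[9,2,0,0],[8,3,0,0]]}}

```text
time_s: 12.9
tcp_pos: [621.7, 152.6, 143.9]
orientation: [-89.9, 0.0, -82.2]
force: [-5.3, -2.8, 15.7]
opening: 24.3
```

```bash
python3 arc.py 1.95 3.1416 17; python3 - <<'E'
from h import *
t=snapshot('top');sc=snapshot('scene')
a=t[0][110:215,190:350];b=sc[0][180:345,225:430]
c=np.hstack([cv2.resize(a,(457,300)),cv2.resize(b,(340,274)) if 0 else cv2.resize(b,(340,300))]);cv2.imwrite('pics/c3.png',c[:,:,::-1])
E
```

```text
12.9 grasp [ 41.3 -47.8 117.9] r 127.2 ang 1.956 open 24.290416120902815 F [-5.25557366 -2.84182576 15.65942709]
[[8, 3, 0, 0], [8, 4, 0, 0], [7, 5, 0, 0], [7, 5, 0, 0], [7, 6, 0, 0], [6, 6, 0, 0], [6, 6, 0, 0], [5, 7, 0, 0], [5, 7, 0, 0], [4, 8, 0, 0], [4, 7, 0, 0], [3, 8, 0, 0], [3, 9, 0, 0], [2, 8, 0, 0], [2, 9, 0, 0], [1, 8, 0, 0], [0, 9, 0, 0]]
```

View pics/c3.png

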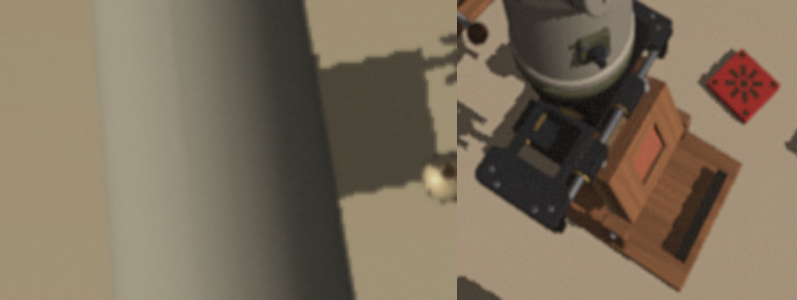

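Emit:
{"api": "arm_command", "payload": {"moves": [[8,1,0,0],[9,3,0,0],[8,5,0,0],[7,5,0,0],[7,6,0,0]]}}

```text
time_s: 13.5
tcp_pos: [626.7, 113.2, 121.3]
orientation: [-90.0, -0.0, -82.2]
force: [0.5, -0.6, 4.6]
opening: 24.0
```

```bash
python3 arc.py 2.3 3.1416 12
```

```text
13.5 grasp [ 40.8 -87.5  95.3] r 129.4 ang 2.313 open 23.964326310362814 F [ 0.46213458 -0.62921439  4.63176287]
[[6, 6, 0, 0], [6, 6, 0, 0], [5, 7, 0, 0], [5, 7, 0, 0], [4, 8, 0, 0], [4, 7, 0, 0], [3, 8, 0, 0], [3, 9, 0, 0], [2, 8, 0, 0], [2, 9, 0, 0], [1, 8, 0, 0], [0, 9, 0, 0]]
```

Emit:
{"api": "arm_command", "payload": {"moves": [[6,6,0,0],[6,6,0,0],[5,7,0,0],[5,7,0,0],[4,8,0,0]]}}

```text
time_s: 14.0
tcp_pos: [630.3, 85.8, 87.3]
orientation: [-90.0, -0.1, -82.3]
force: [0.7, -6.9, 6.2]
opening: 23.4
```

Emit:
{"api": "arm_command", "payload": {"moves": [[3,7,0,0],[3,8,0,0],[3,8,0,0],[2,8,0,0],[0,0,0,0]]}}

```text
time_s: 14.5
tcp_pos: [631.8, 73.7, 55.1]
orientation: [-90.0, -0.2, -82.3]
force: [5.3, -7.8, -1.2]
opening: 23.6
```

```bash
python3 chk.py
```

```text
14.5 grasp [  40.4 -127.3   29.1] r 130.6 ang 2.917 open 23.62009826561904 F [ 5.3 -7.8 -1.2] [-31.  30.  26.  93. -15.  60.   7.]
knob lid 129 [ -38.5 -103.2   66.2] ang 2.583
knob tray 155 [  38.7 -100.7   81.2] ang 2.474
```

Emit:
{"api": "arm_command", "payload": {"moves": [[1,8,0,0],[1,8,0,0],[0,6,0,0],[0,3,0,0],[0,0,0,0]]}}

```text
time_s: 15.05
tcp_pos: [632.2, 70.8, 30.4]
orientation: [-90.0, -0.3, -82.4]
force: [5.4, -11.4, -2.4]
opening: 24.0
```

Emit:
{"api": "arm_command", "payload": {"moves": [[0,2,0,0],[0,2,0,0],[0,2,0,0],[0,0,0,0],[0,0,0,0]]}}

```text
time_s: 15.55
tcp_pos: [632.2, 70.6, 24.8]
orientation: [-90.0, -0.3, -82.4]
force: [5.6, -11.6, -1.2]
opening: 23.6
```

```bash
python3 chk.py
```

```text
15.55 grasp [  40.4 -130.4   -1.2] r 130.4 ang -3.132 open 23.624469575628858 F [  5.6 -11.6  -1.2] [-30.  32.  26.  94. -16.  57.   8.]
knob lid 251 [ -38.1 -100.3   72.1] ang 2.507
knob tray 187 [  40.9 -103.4   63.5] ang 2.598
```

Emit:
{"api": "arm_command", "payload": {"moves": [[1,2,0,0],[1,2,0,0],[0,0,0,0],[0,1,0,0],[0,0,0,0]]}}

```text
time_s: 16.1
tcp_pos: [632.5, 70.6, 22.1]
orientation: [-90.0, -0.1, -82.3]
force: [-7.0, -8.3, 20.9]
opening: 23.8
```

```bash
cat > tilt.py <<'E'
from h import *
s=sense();print(s['time_s'],loc(grasp(s)).round(1),s['force'].round(1))
for n in('scene','top','wrist'):
    ci=camera_info(n);p,d=snapshot(n);L=(pts(n,d,ci)-O)@np.stack([XH,YH,ZH]).T
    m=(d>0)&(abs(L[...,0])<53)&(L[...,1]<-12)&(L[...,1]>-86)&(L[...,2]>10)&(L[...,2]<30)
    q=L[m]
    if len(q)>50:
        A=np.c_[q[:,:2],np.ones(len(q))];k=np.linalg.lstsq(A,q[:,2],rcond=None)[0];r=q[:,2]-A@k;A=A[abs(r)<2];k=np.linalg.lstsq(A,q[abs(r)<2][:,2],rcond=None)[0];print(n,len(A),'slope x,y,z0',k.round(4))
    cv2.imwrite(f'pics/f_{n}_{int(s["time_s"]*100)}.png',p[:,:,::-1])
E
python3 tilt.py
```

```text
16.1 [  40.6 -130.5   -3.9] [-7.  -8.3 20.9]
scene 1179 slope x,y,z0 [ 1.80000e-03 -2.00000e-04  1.72227e+01]
top 227 slope x,y,z0 [1.36000e-02 5.85000e-02 1.86869e+01]
wrist 20409 slope x,y,z0 [ 2.90000e-03 -1.24000e-02  1.72906e+01]
```

The tray is level: its back is at +17.3 mm with about zero slope, and the stop pushes back at 21 N. I release and rise, then check the lid.

Emit:
{"api": "arm_command", "payload": {"moves": [[0,-2,0,0],[0,0,0,0],[0,0,0,0],[0,0,0,0],[0,0,0,0]], "gripper": 60}}

```text
time_s: 16.75
tcp_pos: [631.7, 74.3, 22.1]
orientation: [-90.0, 0.0, -82.1]
force: [0.4, -0.0, -0.3]
opening: 54.9
```

Emit:
{"api": "arm_command", "payload": {"moves": [[0,-40,0,0],[0,-45,0,0],[0,-50,0,0],[0,-50,0,0],[0,0,0,0]]}}

```text
time_s: 17.25
tcp_pos: [635.2, 74.0, 215.2]
orientation: [-89.4, 0.1, -82.2]
force: [0.8, 0.1, -0.9]
opening: 59.9
```

Emit:
{"api": "arm_command", "payload": {"moves": [[-45,0,0,0],[-45,0,0,0],[-45,0,0,0],[-45,0,0,0],[-45,0,0,0]]}}

```text
time_s: 17.75
tcp_pos: [600.6, 298.8, 207.2]
orientation: [-90.0, 0.0, -82.1]
force: [0.8, -1.1, 0.6]
opening: 59.6
```

Emit:
{"api": "arm_command", "payload": {"moves": [[-45,0,0,0],[-45,0,0,0],[-45,0,0,0],[0,0,0,0],[0,0,0,0]]}}

```text
time_s: 18.25
tcp_pos: [581.9, 432.0, 206.3]
orientation: [-90.1, -0.0, -82.0]
force: [0.5, 0.0, -0.5]
opening: 59.9
```

```bash
python3 tilt.py; python3 - <<'E'
from h import *
from scipy.optimize import least_squares
for nm in('scene','top'):
    p,d=snapshot(nm);L=(pts(nm,d,camera_info(nm))-O)@np.stack([XH,YH,ZH]).T
    for x in(42,-42):
        m=(d>0)&(abs(L[...,0]-x)<20)&(abs(L[...,1]+126)<20)&(L[...,2]>-32)&(L[...,2]<25);q=L[m]
        if len(q)>20:
            r=least_squares(lambda c:np.linalg.norm(q-c,axis=1)-13,q.mean(0)-[0,0,6],loss='soft_l1');print(nm,x,len(q),r.x.round(1),'maxz',q[:,2].max(),round(r.cost))
    if nm=='scene': cv2.imwrite('pics/end.png',cv2.resize(p[150:330,210:410],None,fx=3,fy=3,interpolation=cv2.INTER_CUBIC)[:,:,::-1])
E
```

```text
18.25 [ 40.9 234.4 180.3] [ 0.5  0.  -0.5]
scene 1155 slope x,y,z0 [ 4.70000e-03 -3.70000e-03  1.70821e+01]
top 714 slope x,y,z0 [ 2.40000e-03 -6.00000e-03  1.66953e+01]
scene 42 165 [  40.8 -122.7   -0. ] maxz 14.18088341173177 66
scene -42 150 [ -43.2 -121.9   -0. ] maxz 14.821176012161459 64
top 42 108 [  38.8 -123.9    0.4] maxz 15.495823562681835 76
top -42 108 [-4.490e+01 -1.231e+02  1.000e-01] maxz 15.835012817372217 63
```

View pics/end.png

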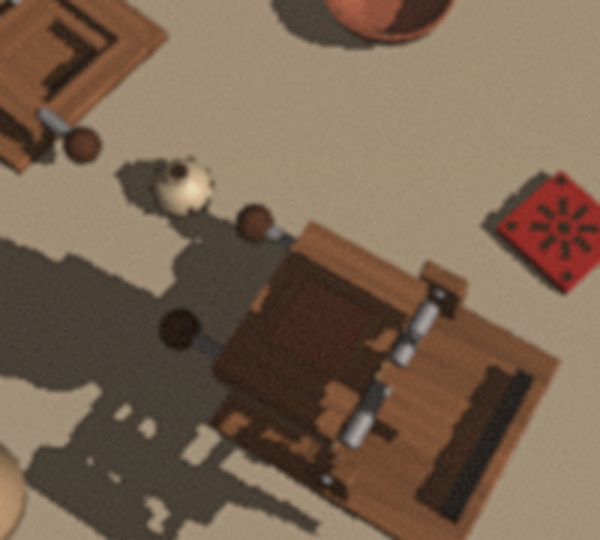

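The picture shows the holder flat on its far side, with the tile's plain back in the tray's floor window at (320,328). Both knobs, at (255,222) and (180,328), are at z = 0 ± 0.5 mm, so the tray is level and the lid is shut under it. The gripper is clear, so I hand the job in.

```bash
python3 -c "
from bench import *
print(job_done())"
```

```text
the job is handed in; nothing more can be done
None
```

I shut the lid on the tile, swung the closed holder over its hinge by the tray knob, let go and backed off. I handed the job in at about 18.5 s; `job_done()` reports no verdict.

- **Lid shut on the first side:** the lid's top face measured 12 mm above the hinge line with no slope. The stop pushed back at 16 N.
- **After the turn:** the tray's back is level, with slopes under 0.007 in both cameras, and it sits 17 mm above the hinge line where 18 was expected. Both knobs are at hinge height to within 0.5 mm, so the lid is shut under the tray.
- **Tile:** its plain back shows through the tray's floor window. I did not measure the tile's own tilt.
- **Disagreements:**
  - During the swing the grasp point ran up to 6 mm outside the computed arc, with side forces up to about 17 N. The likely causes are a small hinge-position error and slip on the ball.
  - One top-camera tilt reading (0.06), taken while the arm hid most of the tray, disagreed with the others. It was level once the arm was clear.

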